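# Load a tape spindle: spacer, roll, then the bayonet clamp cap

### The job

Load the tape spindle: lay the flat spacer ring on its spring seat first, then the tape roll on top of the ring, and last the clamp cap. The cap's slot has to find the post's cross pin, so turn the cap under light pressure until it drops over the pin, then push it down against the spring past the pin and give it about a quarter turn, so that it stays locked and keeps the stack clamped when you let go. Be gentle, never pushing harder than about 20 N on the spindle, and leave the other things where they stand.

Things in the scene. Friction and masses are not known exactly. Their poses are not given: they have to be found in the camera images.
- spindle_foot (a point): Underside centre of the fixed spindle, on the worktop; z up along the post. Grey round foot, 92 mm across, 6 mm thick, with a cup 68 mm across that ends 16 mm up. The steel post is 20 mm thick up to 38 mm above the underside, tapers to 13 mm thick at 46 mm and ends 70 mm up, its last 4 mm a cone. The post does not turn.
- spindle_seat (a point): Top centre of the spindle's round spring seat (52 mm across) when unloaded, 24 mm above the foot's underside; this point does not move with it. The seat sinks at most 8 mm, taking 4 N to start and 1 N more for each mm, then stops hard. Spacer and roll on it reach 31 mm above this point.
- spindle_pin (a point): Middle of the square cross pin through the post, 59.5 mm above the foot's underside; pin 5x5 mm thick (57 to 62 mm up), 21 mm from tip to tip, passes through ring and roll. Its angle differs each time: within 0.7 rad either side of this frame's x axis, NOT reported; feel or see it. A cap that drops over it falls 7 mm to the roll; 4 mm further is under the pin, 8 mm further the hard stop.
- spacer_center (a point): Centre, half-way up, of the loose flat metal spacer ring: 56 mm outside, 26 mm hole, 12 mm high, either side up; lies flat. z is its axis. On the unloaded seat its centre is 30 mm above the spindle foot's underside.
- tape_center (a point): Centre, half-way up, of the loose roll of tape lying flat: 62 mm outside, 19 mm high, hole at least 26 mm. z is its axis. On the spacer on the unloaded seat its centre is 45.5 mm above the spindle foot's underside.
- cap_center (a point): Centre, half-way up (23.5 mm above its underside), of the loose grey clamp cap, standing upright: round body 56 mm across, 29 mm high, hollow below, with a wing grip on top. z up; x along the wing. Height of this point above the spindle foot's underside: 85.5 mm resting on the pin's top (not aligned), 78.5 on the unclamped stack, 74.5 locked.
- cap_wing (a point): Point on the cap's axis in its wing grip, 38 mm above the cap's underside. The wing is a straight bar 38 mm long (along x), 12 mm thick (along y), standing on the round top from 29 to 47 mm above the underside.
- cap_slot (a point): Centre of the cap's underside. The bottom, 6 mm thick, has a 15.4 mm bore for the post and, in line with the wing, a slot 6.5 mm wide and 24.4 mm long for the cross pin (it drops in within about 0.07 rad). Above is a cavity 19 mm high: once the bottom is below the pin the cap turns freely either way, and 0.6 to 2.5 rad off the slot is locked.
- jar: Bystander: glass jar with a red lid, 75 mm across, 92 mm high; origin at its underside.
- stamp: Bystander: date stamp with a turned wooden handle, 30x44x66 mm; origin at its underside.
- cheese: Bystander: wrapped wedge of cheese, 58x111x44 mm; origin at its underside.
- pot: Bystander: small grey-blue pot of wooden picks, 48 mm across, 79 mm high; origin at its underside.
Mind the look-alikes: they are no part of the job. Of the things that look like the part that bears spacer_center, the smallest one is meant.

How it is judged:
By the outcome, as a careful person would: the job done as asked, in the order asked, and still so for the second after the job is handed in, with the robot touching nothing.
It also fails if it takes over 72 s, if anything falls off the work surface, if the arm or the gripper's body presses on something with over 40 N, if the wrist force passes 120 N, or if a joint passes its speed limit or range.

### The arm

A 6-joint arm with a two-finger parallel gripper is mounted at the origin on a cart in front of the work surface, level with it; the furniture and walls round the work are solid. World frame = base frame: x ahead of the robot, y to its left, z up, the work surface at z = 0. Lengths are in mm, angles in degrees, forces in N, time in s.
With the tool pointing down it reaches from about 300 to 850 mm from the base axis. Payload 4.2 kg.
Tool frame: the origin (TCP) lies at the very end of the fingers, on their centre line; the grasp point (between the pads) lies 19 mm behind it; z points along the fingers, y is the line along which they close (so a half turn about z gives the same grasp; the last joint's range is limited). The gripper opens to 91 mm and grips with 3 to 60 N. Pads are 32 mm wide; open, the fingers measure 118 mm over their backs; the gripper's body (76 mm by 178 mm) begins 60 mm behind the grasp point.
Start: joints at [64.458, 18.312, 89.639, -0, 72.044, -1.146], TCP at [237.508, 523.673, 213.976] pointing down, gripper open.
Joint ranges: [-177.97, 177.97], [-48.28, 115.42], [12.27, 149.76], [-77.06, 257.06], [2.81, 150.46], [-146.56, 146.56]. Speed limits (degrees/s): [147.25, 147.25, 180, 180, 180, 180].

### API

Orientations are given as [roll, pitch, yaw] about the fixed x, y, z axes, in that order (R = Rz(yaw) Ry(pitch) Rx(roll)).
In Python, from workcell import * gives the robot as it stands.
- The arm moves only by the tool move_arm, never from a script. Its argument "motion" is a list of rows, each a list of 3 entries, a list of its own where there are three numbers: the finger opening in mm, from 0 to 91.2, then the shift along the world's x, y, z in units of 25 mm (1.0 is 25 mm), then the turn, a rotation vector about the world's x, y, z in units of 4 degrees (1.0 is 4 degrees). In form: [[grip, [x, y, z], [ax, ay, az]], ...]. A call has 1 to 20 rows; each row shifts and turns the commanded pose from where the row before left it; what a row does not reach is not made up. A row lasts 1/12 s, in which the tool goes at most 41.7 mm and 7.16 degrees, less where a joint would pass 70% of its speed; a pose out of reach is approached as far as the arm can. A call with a number of a shift or a turn outside -1 to 1 is refused whole. A call with a gripper value outside its range is refused whole. The fingers move at their own pace and stop on an object; "grip_force" is the grip in N (left out, the last holds). Time passes only in rows, so rows that do not move let the fingers close. It gives the time, the measured TCP pose, the force, the opening and the grip force at its end, in the units of the state.
- state(): the state, without advancing time (a new reading comes with each control period).
- grab_frame(name): name is "scene" or "top" or "wrist"; returns the picture (384x512x3 uint8, blue, green, red); there is no depth.
- camera_info(name): a dict with "fx", "fy", "cx", "cy" (pixels), "rvec" (rotation vector, rad) and "tvec" (3), from world to camera coordinates, as OpenCV has them. Camera axes: x right, y down, z forward; pixel columns grow to the right and rows downward; lengths in mm; the calibration is good to about 2 mm. A picture is of the moment at which its call begins: read the wrist's pose just before it. camera_info takes no time and is no camera call; for the wrist camera it gives the pose at the moment of the call.
- job_done(): hands the job in; it is judged then, once.
The state is a dict: "time_s": time; "qpos": joint angles; "qvel": joint speeds; "effort": joint torques, N m; "ee_pos": TCP position; "ee_rot": TCP orientation; "force": force on the tool from outside, world axes, zero at the start; "torque": the same for the moment, N m; "gripper_width": finger opening in mm; "gripper_force": force on a finger pad.
Only numpy, scipy, OpenCV 4.12 (cv2) and the standard library are available. Lean on these libraries where they do the work, as an engineer would, in place of code of your own. Each camera call takes 0.05 s, during which the arm holds its last target. There are 200 camera calls.

## Working session

There is one attempt and no reset: what is moved stays moved. The work goes in short steps, Python scripts to look and compute and a tool call to move; the robot and the scene stay as the last step left them, time stands still between calls to the robot, and variables do not carry over. Pictures are saved under pics/ and viewed, at most 10 in all, crops included, and the job is handed in when it is done.

Besides the shell and the picture viewer there is one more tool, called as name(argument=value, ...) on one line, values as JSON. move_arm: Moves the arm, as the interface text tells. Shifts and turns lie within -1 to 1; 1 stands for 25 mm of shift or 4 degrees of turn. Its arguments: {"type":"object","properties":{"motion":{"type":"array","items":{"type":"array"}},"grip_force":{"type":"number"}},"required":["motion"]}

```bash
mkdir -p pics; ls
cat > h.py <<'E'
from workcell import *
import numpy as np, cv2
def cam(n):
    c=camera_info(n);R=cv2.Rodrigues(np.array(c["rvec"],float))[0];t=np.array(c["tvec"],float).ravel()
    return c,R,t
def ray(n,u,v,z,ci=None):
    c,R,t=ci or cam(n)
    d=R.T@np.array([(u-c["cx"])/c["fx"],(v-c["cy"])/c["fy"],1]);o=-R.T@t
    return o+d*(z-o[2])/d[2]
def proj(n,p,ci=None):
    c,R,t=ci or cam(n);q=R@np.array(p,float)+t
    return np.array([c["fx"]*q[0]/q[2]+c["cx"],c["fy"]*q[1]/q[2]+c["cy"]])
E
python3 - <<'E'
from h import *
a=grab_frame("scene");b=grab_frame("top")
cv2.imwrite("pics/s0.png",a);cv2.imwrite("pics/t0.png",b)
cv2.imwrite("pics/both.png",cv2.resize(b,(800,600),interpolation=cv2.INTER_CUBIC))
cv2.imwrite("pics/s0b.png",cv2.resize(a,(800,600),interpolation=cv2.INTER_CUBIC))
for n in("scene","top"):
    c,R,t=cam(n);print(n,c["fx"],-R.T@t)
print(state())
E
```

```text
pics
scene 489.7218544252111 [ 163.15522991 -846.36765663  840.95580614]
top 359.6873383277509 [548.53989964  -8.89898413 911.65807789]
{'time_s': 0.1, 'qpos': array([ 6.44579813e+01,  1.83436919e+01,  8.97005881e+01, -1.64460452e-03,
        7.20441398e+01, -1.14557714e+00]), 'qvel': array([ 0.02981803, -0.16224362, -0.15148584,  0.02785589,  0.04541274,
        0.04403952]), 'effort': array([ 1.81287338e-03, -4.13333309e+01, -2.32510346e+01,  7.31589412e-02,
        4.21334524e-02, -7.28742975e-05]), 'ee_pos': array([237.30489968, 523.23270492, 213.2393888 ]), 'ee_rot': array([-1.79911567e+02, -2.04348714e-04,  1.55604067e+02]), 'force': array([-0.17414149, -0.93729213, -0.36316138]), 'torque': array([ 0.00670283, -0.02733966, -0.06394272]), 'gripper_force': 0.0, 'gripper_width': 91.08108430744244}
```

View pics/both.png

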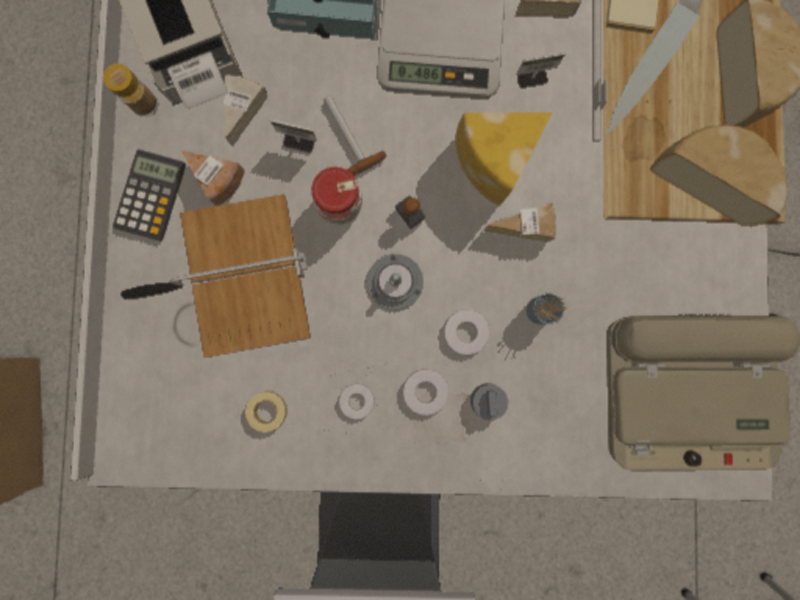

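View pics/s0b.png

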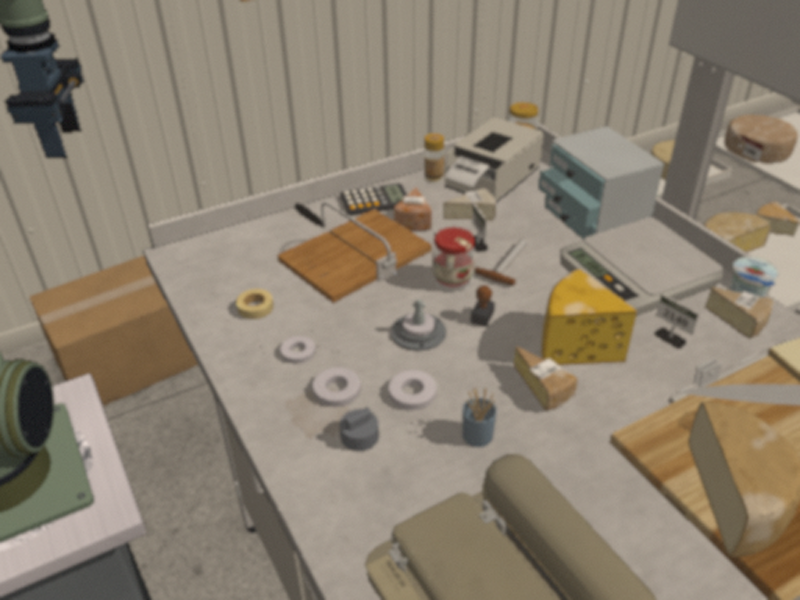

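Top view (800x600 px): spindle (395,282), small spacer (355,402), tape (265,412) and cap (490,402) with its wing roughly vertical. The two larger rings at (425,393) and (466,333) are decoys. In the scene view the spindle is at (418,325).

Run:
```python
from h import *
b=cv2.imread("pics/t0.png");hsv=cv2.cvtColor(b,cv2.COLOR_BGR2HSV)
s=512/800
for name,(u,v),z,rad in [("spacer",(355,402),12,56),("tape",(265,412),19,62),("cap",(490,402),29,56),("seat",(395,282),24,52),("big1",(425,393),12,0),("foot",(395,282),6,92)]:
    u*=s;v*=s
    p=ray("top",u,v,z)
    roi=np.zeros(b.shape[:2],np.uint8);cv2.circle(roi,(int(u),int(v)),22 if name!="big1" else 24,255,-1)
    g=hsv[...,2]
    if name=="tape": m=(hsv[...,1]>70)
    elif name=="cap": m=(g<135)
    elif name=="foot": m=g<150
    else: m=(g>175)&(hsv[...,1]<60)
    m=(m*255).astype(np.uint8)&roi
    cs=cv2.findContours(m,cv2.RETR_EXTERNAL,cv2.CHAIN_APPROX_NONE)[0]
    c=max(cs,key=cv2.contourArea);(cx,cy),r=cv2.minEnclosingCircle(c)
    M=cv2.moments(cv2.convexHull(c))
    print(name,p.round(1),cx,cy,r*2*(911-z)/359.7,ray("top",cx,cy,z).round(1),ray("top",M["m10"]/M["m00"],M["m01"]/M["m00"],z).round(1))
crop=b[150:290,150:350];cv2.imwrite("pics/c.png",cv2.resize(crop,(800,560),interpolation=cv2.INTER_CUBIC))
```

```text
Traceback (most recent call last):
ValueError: max() iterable argument is empty
```

Run:
```python
from h import *
b=cv2.imread("pics/t0.png");hsv=cv2.cvtColor(b,cv2.COLOR_BGR2HSV)
s=512/800
for n,(u,v) in dict(spacer=(343,402),spc=(355,402),bg=(330,430),cap=(490,380),tape=(248,412),seat=(383,285),foot=(372,290)).items():
    print(n,hsv[int(v*s)-1:int(v*s)+2,int(u*s)-1:int(u*s)+2].mean((0,1)).round())
    z=12;print(ray("top",u*s,v*s,z).round())
print(hsv[int(402*s),215:240,2])
crop=b[150:290,150:350];cv2.imwrite("pics/c.png",cv2.resize(crop,(800,560),interpolation=cv2.INTER_CUBIC))
```

```text
spacer [ 11.  24. 162.]
[453.  57.  12.]
spc [ 16.  34. 147.]
[453.  38.  12.]
bg [ 16.  33. 146.]
[409.  76.  12.]
cap [ 17.  33. 148.]
[ 493. -176.   12.]
tape [ 21.  84. 164.]
[434. 206.  12.]
seat [ 11.  25. 151.]
[641.  -1.  12.]
foot [19. 19. 82.]
[632.  16.  12.]
[117 113 147 162 162 163 166 161 139 148 152 154 151 150 147 115 105 108
 136 161 165 166 163 160 143]
```

View pics/c.png

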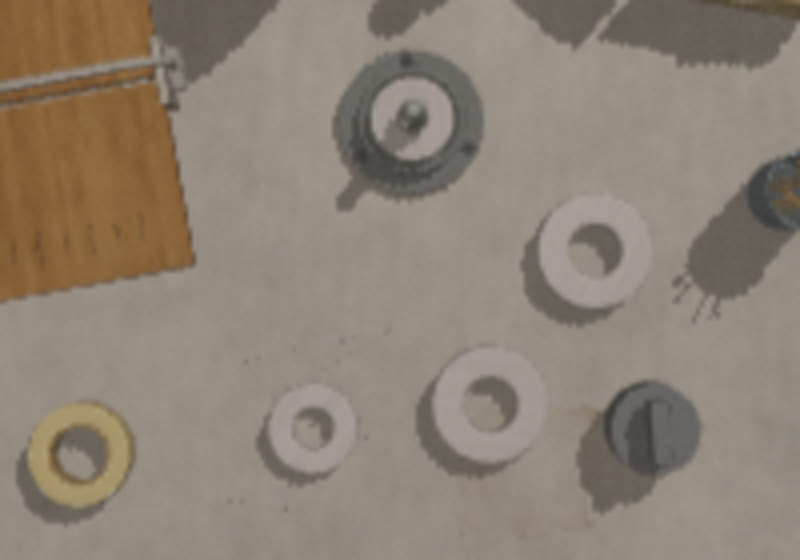

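The crop (4x, offset 150,150) shows the spindle seat at (412,117), spacer (311,428), tape (80,454), and cap (652,428) with its wing near vertical at (658,433).

Run:
```python
from h import *
b=cv2.imread("pics/t0.png");b=cv2.resize(b,None,fx=4,fy=4,interpolation=cv2.INTER_CUBIC)
hsv=cv2.cvtColor(b,cv2.COLOR_BGR2HSV).astype(int)
for name,(u,v),z,R in [("spacer",(311,428),12,60),("tape",(80,454),19,68),("cap",(652,428),29,56),("seat",(412,117),24,50),("foot",(410,124),6,90)]:
    u+=600;v+=600
    roi=np.zeros(b.shape[:2],np.uint8);cv2.circle(roi,(u,v),R,255,-1)
    S,V=hsv[...,1],hsv[...,2]
    m={"spacer":(S<29)&(V>152),"seat":(S<29)&(V>140),"tape":S>55,"cap":(S<31)&(V<118)&(b[...,0].astype(int)>=b[...,2]-4),"foot":V<118}[name]
    m=cv2.morphologyEx((m*255).astype(np.uint8)&roi,cv2.MORPH_OPEN,np.ones((7,7)))
    c=max(cv2.findContours(m,cv2.RETR_EXTERNAL,cv2.CHAIN_APPROX_NONE)[0],key=cv2.contourArea)
    h=cv2.convexHull(c);(cx,cy),r=cv2.minEnclosingCircle(c);e=cv2.fitEllipse(h)
    k=lambda x,y:ray("top",(x-1.5)/4,(y-1.5)/4,z).round(1)
    print(name,"circ",(cx-600,cy-600),r*2/4*(911-z)/359.7,k(cx,cy),"ell",k(*e[0]),np.array(e[1])/4*(911-z)/359.7)
# wing direction top z=47
print([ray("top",150+x/4,150+y/4,47).round(1) for x,y in((659,402),(661,466),(658,433))])
```

```text
spacer circ (313.32666015625, 426.865234375) 54.913809206010505 [455.6  36.5  12. ] ell [455.5  36.6  12. ] [53.48616952 54.32271458]
tape circ (80.42852783203125, 453.561279296875) 68.95757756300824 [436.8 178.   19. ] ell [436.6 178.1  19. ] [64.40790744 68.99746504]
cap circ (616.5, 422.0) 18.924195923538782 [ 464.6 -148.7   29. ] ell [ 464.6 -148.9   29. ] [12.17195319 18.68289469]
seat circ (411.82464599609375, 117.5) 49.92570669212903 [648.3 -19.4  24. ] ell [648.1 -19.4  24. ] [48.94762692 49.70534231]
foot circ (406.209228515625, 131.64892578125) 102.83303895790709 [641.2 -16.3   6. ] ell [643.9 -16.3   6. ] [ 89.86856886 100.301937  ]
[array([ 477.9, -172. ,   47. ]), array([ 440.2, -173.7,   47. ]), array([ 459.6, -171.7,   47. ])]
```

move_arm(motion=[[91,[0.436,-0.974,0],[0,0,-0.75]],[91,[0.436,-0.974,0],[0,0,-0.75]],[91,[0.436,-0.974,0],[0,0,-0.75]],[91,[0.436,-0.974,0],[0,0,-0.75]],[91,[0.436,-0.974,0],[0,0,-0.75]],[91,[0.436,-0.974,0],[0,0,-0.75]],[91,[0.436,-0.974,0],[0,0,-0.75]],[91,[0.436,-0.974,0],[0,0,-0.75]],[91,[0.436,-0.974,0],[0,0,-0.75]],[91,[0.436,-0.974,0],[0,0,-0.75]],[91,[0.436,-0.974,0],[0,0,-0.75]],[91,[0.436,-0.974,0],[0,0,-0.75]],[91,[0.436,-0.974,0],[0,0,-0.75]],[91,[0.436,-0.974,0],[0,0,-0.75]],[91,[0.436,-0.974,0],[0,0,-0.75]],[91,[0.436,-0.974,0],[0,0,-0.75]],[91,[0.436,-0.974,0],[0,0,-0.75]],[91,[0.436,-0.974,0],[0,0,-0.75]],[91,[0.436,-0.974,0],[0,0,-0.75]],[91,[0.436,-0.974,0],[0,0,-0.75]]], grip_force=15)

```text
time_s: 1.77
ee_pos: [455.5, 35.3, 213.7]
ee_rot: [-180.0, -0.0, 95.4]
force: [0.6, 0.0, 0.8]
gripper_width: 91.1
gripper_force: 0.0
```

```bash
cat >> h.py <<'E'
def ringfit(n,img,p,zt,dia,maskf,ci=None):
    """expected centre p (xy) at height zt -> fitted centre and diameter; mask within 1.25*dia"""
    ci=ci or cam(n)
    k=3;big=cv2.resize(img,None,fx=k,fy=k,interpolation=cv2.INTER_CUBIC)
    m=(maskf(cv2.cvtColor(big,cv2.COLOR_BGR2HSV).astype(int),big.astype(int))*255).astype(np.uint8)
    a=np.linspace(0,2*np.pi,60);poly=[proj(n,(p[0]+dia*.68*np.cos(t),p[1]+dia*.68*np.sin(t),zt),ci)*k+1 for t in a]
    roi=np.zeros(m.shape,np.uint8);cv2.fillPoly(roi,[np.array(poly).astype(np.int32)],255)
    m=cv2.morphologyEx(m&roi,cv2.MORPH_OPEN,np.ones((7,7)))
    c=max(cv2.findContours(m,cv2.RETR_EXTERNAL,cv2.CHAIN_APPROX_NONE)[0],key=cv2.contourArea)
    pts=np.array([ray(n,(q[0][0]-1)/k,(q[0][1]-1)/k,zt,ci)[:2] for q in cv2.convexHull(c)],np.float32)
    (x,y),(d1,d2),_=cv2.fitEllipse(pts)
    return np.array([x,y]).round(1),round(d1,1),round(d2,1)
white=lambda h,b:(h[...,1]<29)&(h[...,2]>150)
yellow=lambda h,b:h[...,1]>58
E
python3 - <<'E'
from h import *
s=state();ci=cam("wrist");w=grab_frame("wrist");cv2.imwrite("pics/w1.png",w)
print(s["ee_pos"],s["ee_rot"],-ci[1].T@ci[2],ci[0]["fx"],proj("wrist",(455.6,36.6,12),ci),proj("wrist",(648,-19.4,24),ci))
try: print(ringfit("wrist",w,(455.6,36.6),12,56,white,ci))
except Exception as e: print(e)
E
```

```text
[455.54702137  35.32997185 213.69563694] [-1.79968477e+02 -3.38327387e-03  9.54456913e+01] [447.36190005 112.54958171 384.03412584] 265.6338376461243 [253.88140973 175.32080597] [381.57107992 226.83189977]
(array([456.1,  36.2]), 74.1, 77.2)
```

View pics/w1.png

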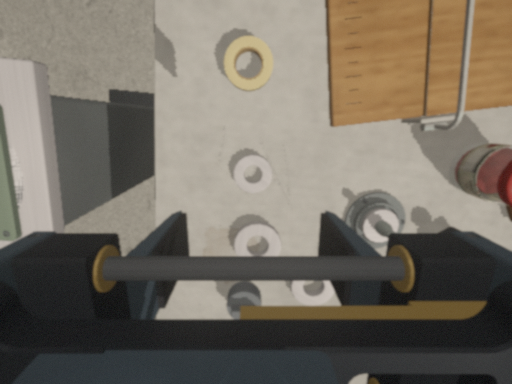

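Wrist image: spacer at (253,174), tape (248,63), spindle seat (380,222), cap (243,297); all match the projections.

```bash
cat >> h.py <<'E'
def rel(kind,bgpt):
    def f(h,b):
        y,x=int(bgpt[1]*3),int(bgpt[0]*3)
        bg=np.median(b[y-20:y+20,x-20:x+20].reshape(-1,3),0);d=b-bg
        if kind=="white": return (d[...,0]-d[...,2]>2)&(d.sum(-1)>15) 
        if kind=="yellow": return d[...,0]-d[...,2]<-18
    return f
E
python3 - <<'E'
from h import *
w=cv2.imread("pics/w1.png");ci=cam("wrist")
for p in [(253,158),(270,174),(253,190),(210,174),(300,174),(255,174),(380,205),(248,45),(200,63)]: print(p,w[p[1],p[0]])
print(ringfit("wrist",w,(455.6,36.6),12,56,rel("white",(210,150)),ci))
print(ringfit("wrist",w,(437,178),19,62,rel("yellow",(200,63)),ci))
E
```

```text
(253, 158) [176 184 191]
(270, 174) [178 186 193]
(253, 190) [179 186 194]
(210, 174) [159 171 178]
(300, 174) [160 173 179]
(255, 174) [120 131 137]
(380, 205) [100 106 105]
(248, 45) [136 178 195]
(200, 63) [161 174 180]
(array([456.6,  33.5]), 52.6, 52.9)
(array([437.8, 175.3]), 61.8, 62.9)
```

move_arm(motion=[[91,[0,0,-0.8],[0,0,0]],[91,[0,0,-0.8],[0,0,0]],[91,[0,0,-0.8],[0,0,0]],[91,[0,0,-0.8],[0,0,0]],[91,[0,0,-0.8],[0,0,0]],[91,[0,0,-0.8],[0,0,0]],[91,[0,0,-0.8],[0,0,0]],[91,[0,0,-0.4],[0,0,0]],[91,[0,0,0],[0,0,0]]])

```text
time_s: 2.57
ee_pos: [453.3, 36.7, 61.7]
ee_rot: [-179.7, -0.0, 95.6]
force: [0.0, -0.4, -0.9]
gripper_width: 91.2
gripper_force: 0.0
```

Run:
```python
from h import *
s=state();ci=cam("wrist");w=grab_frame("wrist");cv2.imwrite("pics/w2.png",w)
p=s["ee_pos"];print(p,s["ee_rot"],"tcp px",proj("wrist",p,ci),proj("wrist",(456,35,12),ci),proj("wrist",(648,-20,24),ci))
print(ringfit("wrist",w,(456,35),12,56,rel("white",(180,120)),ci))
```

```text
[453.29803034  36.67321497  61.66441856] [-1.79665629e+02 -1.46721239e-02  9.56167116e+01] tcp px [254.35195205 235.50123781] [257.28359143 213.8081156 ] [461.94876175 295.19396072]Traceback (most recent call last):
  File "<stdin>", line 4, in <module>
  File "h.py", line 21, in ringfit
    c=max(cv2.findContours(m,cv2.RETR_EXTERNAL,cv2.CHAIN_APPROX_NONE)[0],key=cv2.contourArea)
ValueError: max() iterable argument is empty
```

View pics/w2.png

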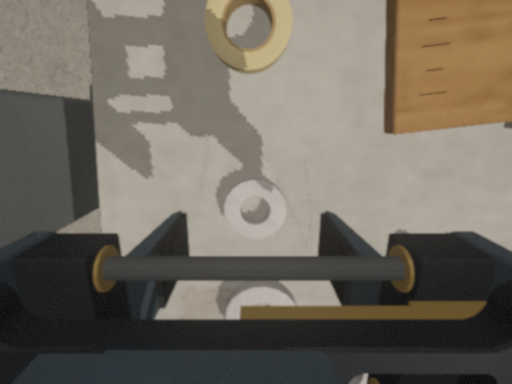

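Run:
```python
from h import *
s=state();ci=cam("wrist");w=cv2.imread("pics/w2.png")
print(s["ee_pos"],s["ee_rot"])
f=lambda h,b:(b.sum(-1)>530)
print(w[209,230],w[185,255],w[200,300])
print(ringfit("wrist",w,(456,37),12,56,rel("white",(330,160)),ci))
w=grab_frame("wrist");print(ringfit("wrist",w,(456,37),12,56,rel("white",(330,160)),cam("wrist")),state()["ee_pos"],state()["ee_rot"])
```

```text
[454.42794544  36.73729041  62.93125932] [-1.79817208e+02 -9.84546634e-03  9.56135733e+01]
[170 178 186] [169 176 184] [151 163 170]
(array([437.2,  46.3]), 13.8, 19.0)
(array([454.6,  37.6]), 53.6, 53.8) [455.41392736  36.78106499  63.88787781] [-1.79963053e+02 -2.35352159e-03  9.56161350e+01]
```

Ring seen at (255,209) between the fingers; descend and grasp.

move_arm(motion=[[91,[0,0,-0.7],[0,0,0]],[91,[0,0,-0.7],[0,0,0]],[91,[0,0,-0.5],[0,0,0]],[91,[0,0,-0.35],[0,0,0]],[91,[0,0,-0.2],[0,0,0]],[91,[0,0,0],[0,0,0]],[91,[0,0,0],[0,0,0]],[50,[0,0,0],[0,0,0]],[50,[0,0,0],[0,0,0]],[50,[0,0,0],[0,0,0]],[50,[0,0,0],[0,0,0]],[50,[0,0,0],[0,0,0]],[50,[0,0,0],[0,0,0]]], grip_force=15)

```text
time_s: 3.75
ee_pos: [455.5, 36.7, 2.9]
ee_rot: [180.0, -0.0, 95.6]
force: [-0.5, -1.0, 2.3]
gripper_width: 55.7
gripper_force: 15.0
```

move_arm(motion=[[50,[0,0,0.98],[0,0,0]],[50,[0,0,0.98],[0,0,0]],[50,[0,0,0.98],[0,0,0]],[50,[0,0,0.98],[0,0,0]],[50,[0,0,0.98],[0,0,0]],[50,[0,0,0.98],[0,0,0]],[50,[0.964,-0.68,0],[0,0,0]],[50,[0.964,-0.68,0],[0,0,0]],[50,[0.964,-0.68,0],[0,0,0]],[50,[0.964,-0.68,0],[0,0,0]],[50,[0.964,-0.68,0],[0,0,0]],[50,[0.964,-0.68,0],[0,0,0]],[50,[0.964,-0.68,0],[0,0,0]],[50,[0.964,-0.68,0],[0,0,0]],[50,[0,0,0],[0,0,0]],[50,[0,0,0],[0,0,0]],[50,[0,0,0],[0,0,0]],[50,[0,0,0],[0,0,0]],[50,[0,0,0],[0,0,0]]])

```text
time_s: 5.33
ee_pos: [647.4, -98.6, 149.9]
ee_rot: [-180.0, -0.0, 95.6]
force: [-0.4, -0.1, -0.5]
gripper_width: 55.7
gripper_force: 15.0
```

Run:
```python
from h import *
ci=cam("wrist");s=state();w=grab_frame("wrist");cv2.imwrite("pics/w3.png",w)
print(s["ee_pos"],s["ee_rot"],s["gripper_width"],-ci[1].T@ci[2],proj("wrist",(648.2,-19.4,24),ci),proj("wrist",(648.2,-19.4,62),ci),proj("wrist",(668,-19.4,62),ci))
u,v=proj("wrist",(648.2,-19.4,40),ci).astype(int)
cv2.imwrite("pics/w3c.png",cv2.resize(w[max(0,v-60):v+60,u-75:u+75],(750,600),interpolation=cv2.INTER_CUBIC));print(u,v)
```

```text
[647.42952705 -98.56094077 149.94715385] [-1.79977826e+02 -1.41976665e-02  9.56462788e+01] 55.74878146059413 [638.9398737  -21.40528733 320.28816194] [261.9207972 118.6613527] [263.21349326 118.50667412] [284.2249837  120.67064727]
262 118
```

View pics/w3c.png

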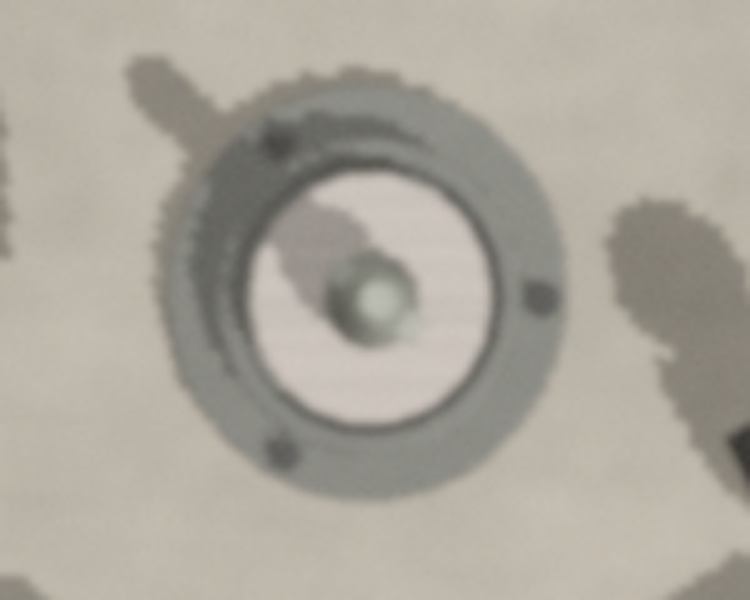

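Post tip at crop (378,300), seat centre (372,297): this agrees with the top-view estimate (648,-19). The pin is only hinted at along the diagonal, so enlarge with contrast.

Run:
```python
from h import *
w=cv2.imread("pics/w3.png");c=w[98:138,240:290]
c=cv2.cvtColor(c,cv2.COLOR_BGR2GRAY)
c=cv2.resize(c,(750,600),interpolation=cv2.INTER_CUBIC)
cv2.imwrite("pics/w3d.png",cv2.createCLAHE(4,(3,3)).apply(c))
```

```text
(no output)
```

View pics/w3d.png

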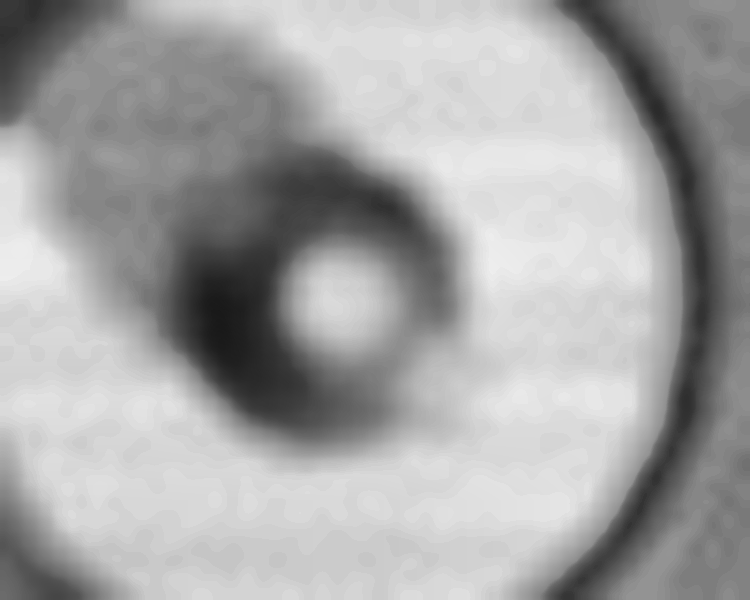

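move_arm(motion=[[50,[0,0.795,0],[0,0,0]],[50,[0,0.795,0],[0,0,0]],[50,[0,0.795,-0.8],[0,0,0]],[50,[0,0.795,-0.8],[0,0,0]],[50,[0,0,0],[0,0,0]],[50,[0,0,0],[0,0,0]],[50,[0,0,0],[0,0,0]],[50,[0,0,0],[0,0,0]],[50,[0,0,0],[0,0,0]]])

```text
time_s: 6.13
ee_pos: [649.0, -20.7, 111.0]
ee_rot: [179.9, 0.0, 95.5]
force: [-0.6, 0.3, -1.1]
gripper_width: 56.0
gripper_force: 15.0
```

move_arm(motion=[[50,[0,0,-0.4],[0,0,0]],[50,[0,0,-0.4],[0,0,0]],[50,[0,0,-0.3],[0,0,0]],[50,[0,0,0],[0,0,0]],[50,[0,0,0],[0,0,0]],[50,[0,0,0],[0,0,0]],[50,[0,0,0],[0,0,0]]])

```text
time_s: 6.72
ee_pos: [648.7, -19.8, 82.5]
ee_rot: [180.0, 0.0, 95.6]
force: [0.9, -0.4, -0.5]
gripper_width: 55.9
gripper_force: 15.0
```

move_arm(motion=[[50,[-0.03,0.02,-0.2],[0,0,0]],[50,[0,0,-0.3],[0,0,0]],[50,[0,0,-0.3],[0,0,0]],[50,[0,0,-0.3],[0,0,0]],[50,[0,0,-0.3],[0,0,0]],[50,[0,0,-0.3],[0,0,0]],[50,[0,0,-0.2],[0,0,0]],[50,[0,0,-0.15],[0,0,0]],[50,[0,0,-0.1],[0,0,0]],[50,[0,0,0],[0,0,0]],[50,[0,0,0],[0,0,0]],[50,[0,0,0],[0,0,0]]])

```text
time_s: 7.72
ee_pos: [647.9, -19.3, 28.9]
ee_rot: [179.9, 0.0, 95.6]
force: [0.1, -0.4, -0.1]
gripper_width: 55.8
gripper_force: 15.0
```

move_arm(motion=[[50,[0,0,-0.06],[0,0,0]],[50,[0,0,0],[0,0,0]],[91,[0,0,0],[0,0,0]],[91,[0,0,0],[0,0,0]],[91,[0,0,0],[0,0,0]],[91,[0,0,0],[0,0,0]],[91,[0,0,0.5],[0,0,0]],[91,[0,0,0.9],[0,0,0]],[91,[0,0,0.9],[0,0,0]],[91,[0,0,0.9],[0,0,0]],[91,[-0.844,0.786,0.9],[0,0,0]],[91,[-0.844,0.786,0],[0,0,0]],[91,[-0.844,0.786,0],[0,0,0]],[91,[-0.844,0.786,0],[0,0,0]],[91,[-0.844,0.786,0],[0,0,0]],[91,[-0.844,0.786,0],[0,0,0]],[91,[-0.844,0.786,0],[0,0,0]],[91,[-0.844,0.786,0],[0,0,0]],[91,[-0.844,0.786,0],[0,0,0]],[91,[-0.844,0.786,0],[0,0,0]]])

```text
time_s: 9.38
ee_pos: [435.5, 177.9, 129.7]
ee_rot: [180.0, -0.0, 95.6]
force: [-0.4, 0.4, 0.2]
gripper_width: 91.1
gripper_force: 0.0
```

move_arm(motion=[[91,[0,0,-0.6],[0,0,0]],[91,[0,0,-0.6],[0,0,0]],[91,[0,0,-0.6],[0,0,0]],[91,[0,0,-0.4],[0,0,0]],[91,[0,0,0],[0,0,0]],[91,[0,0,0],[0,0,0]],[91,[0,0,0],[0,0,0]],[91,[0,0,0],[0,0,0]],[91,[0,0,0],[0,0,0]]])

```text
time_s: 10.13
ee_pos: [437.1, 177.3, 75.2]
ee_rot: [179.9, -0.0, 95.6]
force: [0.4, 0.3, 0.4]
gripper_width: 91.0
gripper_force: 0.0
```

Run:
```python
from h import *
ci=cam("wrist");s=state();w=grab_frame("wrist");cv2.imwrite("pics/w4.png",w);t=grab_frame("top");cv2.imwrite("pics/t4.png",t)
print(s["ee_pos"],s["ee_rot"],s["gripper_width"],proj("wrist",(437,178,19),ci))
print(ringfit("wrist",w,(437,178),19,66,yellow,ci))
x=cv2.resize(t[150:300,150:350],(800,600),interpolation=cv2.INTER_CUBIC);cv2.imwrite("pics/x4.png",np.hstack([x[0:300,100:500],cv2.resize(w[100:300,120:390],(400,300))]))
```

```text
[437.13646712 177.32463169  75.23003702] [ 1.79901941e+02 -2.60348461e-02  9.55965390e+01] 91.0431728503127 [253.90287741 208.56320551]
(array([434.2, 181.6]), 60.9, 64.4)
```

View pics/x4.png

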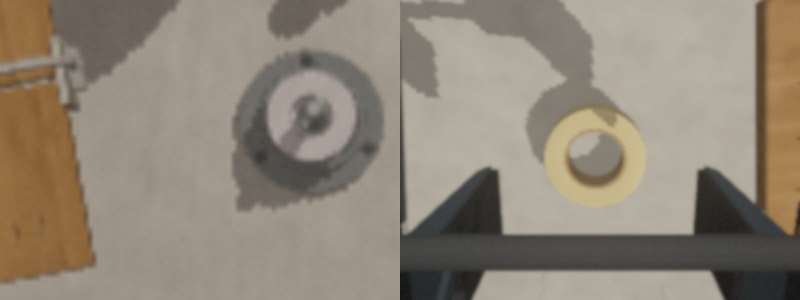

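Run:
```python
from h import *
for i in range(3):
    grab_frame("wrist")
ci=cam("wrist");s=state();w=grab_frame("wrist")
print(s["ee_pos"],s["ee_rot"])
f=lambda h,b:(b[...,2]-b[...,0]>38)
print(ringfit("wrist",w,(436,179),19,66,f,ci))
b=cv2.imread("pics/t0.png")
print(ringfit("top",b,(436.8,178),19,64,lambda h,b:(b[...,2]-b[...,0]>38),None))
print(ringfit("top",b,(455.5,36.5),12,58,rel("white",(205,235)),None))
```

```text
[436.6515628  177.19258759  74.69509724] [ 1.79970921e+02 -5.96468765e-03  9.56028517e+01]
(array([434.4, 181. ]), 61.5, 63.6)
(array([436.9, 178.2]), 61.9, 64.5)
(array([455.3,  36.7]), 51.9, 52.5)
```

move_arm(motion=[[91,[-0.04,0.09,-0.7],[0,0,0]],[91,[0,0,-0.7],[0,0,0]],[91,[0,0,-0.6],[0,0,0]],[91,[0,0,-0.4],[0,0,0]],[91,[0,0,-0.3],[0,0,0]],[91,[0,0,-0.1],[0,0,0]],[91,[0,0,0],[0,0,0]],[91,[0,0,0],[0,0,0]],[55,[0,0,0],[0,0,0]],[55,[0,0,0],[0,0,0]],[55,[0,0,0],[0,0,0]],[55,[0,0,0],[0,0,0]],[55,[0,0,0],[0,0,0]],[55,[0,0,0],[0,0,0]]])

```text
time_s: 11.6
ee_pos: [435.7, 179.5, 4.7]
ee_rot: [180.0, -0.0, 95.6]
force: [-1.2, -0.1, 1.7]
gripper_width: 61.4
gripper_force: 15.0
```

Run:
```python
from h import *
ci=cam("wrist");s=state();w=grab_frame("wrist");cv2.imwrite("pics/w5.png",w)
p=s["ee_pos"];print(p,s["gripper_width"],proj("wrist",(p[0],p[1],19),ci),proj("wrist",(p[0],p[1]+31,19),ci))
hsv=cv2.cvtColor(w,cv2.COLOR_BGR2HSV);m=(w[...,2].astype(int)-w[...,0]>38);ys=np.where(m[:,250:258].all(1))[0];print(ys)
```

```text
[435.67032144 179.48897093   4.70070335] 61.436507648389814 [254.45215254 244.75148134] [259.45422692 198.90130638]
[192 193 194 195 196 197 198 199 200 201 202 203 204 205 206 207 208 209
 210 211 212 213 214 215 216 217 218 280 281 282 283 284 285 306 307 308
 309 310 311 312 313 314 315 316 317 318]
```

Run:
```python
from h import *
w=cv2.imread("pics/w3.png");p=np.array([455.5,36.7,2.9]) # tool-relative only; use current cam shifted
c,R,t=cam("wrist");o=-R.T@t;tcp=state()["ee_pos"]
for nm,im,dz,r in (("w3",w,9.3,28),("w5",cv2.imread("pics/w5.png"),14.3,31)):
    print(nm,[proj("wrist",tcp+[0,d,dz],(c,R,t)).round(1) for d in (-r,0,13,r)])
    print(im[175:290:2,251].tolist())
```

```text
w3 [array([250.5, 278.2]), array([254.5, 241.4]), array([256.4, 223.2]), array([258.8, 201.2])]
[[171, 184, 190], [171, 183, 190], [173, 185, 191], [171, 184, 190], [170, 183, 189], [169, 182, 188], [171, 183, 189], [172, 184, 190], [173, 185, 191], [169, 182, 189], [141, 149, 155], [123, 130, 136], [135, 142, 149], [142, 149, 156], [137, 143, 151], [135, 143, 149], [138, 144, 151], [135, 141, 147], [137, 143, 150], [138, 144, 152], [138, 144, 151], [137, 144, 150], [141, 149, 155], [163, 175, 181], [168, 179, 186], [168, 180, 187], [169, 182, 188], [167, 179, 186], [167, 180, 186], [164, 177, 183], [165, 177, 183], [165, 177, 183], [166, 179, 185], [167, 178, 185], [166, 178, 185], [167, 179, 185], [167, 179, 186], [144, 154, 160], [120, 126, 132], [120, 127, 132], [114, 120, 125], [73, 74, 77], [74, 74, 76], [77, 80, 81], [79, 82, 82], [81, 82, 84], [76, 77, 78], [77, 78, 80], [78, 80, 80], [75, 75, 77], [73, 76, 77], [66, 70, 71], [78, 83, 86], [148, 160, 166], [162, 174, 181], [164, 177, 182], [165, 177, 183], [166, 178, 184]]
w5 [array([250. , 286.4]), array([254.5, 244.8]), arr
[... 286 characters left out ...]
42, 158], [107, 144, 158], [107, 143, 157], [107, 144, 158], [107, 142, 156], [105, 141, 155], [99, 133, 148], [88, 119, 139], [141, 159, 170], [169, 182, 189], [170, 183, 190], [172, 185, 191], [165, 177, 183], [151, 164, 169], [129, 141, 147], [128, 139, 145], [126, 138, 143], [126, 136, 142], [125, 137, 141], [127, 138, 143], [124, 135, 141], [124, 135, 142], [125, 135, 141], [123, 134, 140], [126, 136, 142], [111, 125, 134], [71, 93, 109], [70, 75, 78], [75, 77, 80], [78, 81, 82], [78, 82, 83], [80, 83, 84], [79, 83, 84], [79, 81, 83], [76, 80, 81], [76, 80, 81], [75, 77, 80], [67, 70, 74], [77, 90, 94], [136, 177, 192], [149, 192, 208], [159, 188, 200], [172, 186, 193], [172, 184, 190]]
```

In-hand offsets of spacer and tape agree (about +1 mm), so the tape goes to the same xy.

move_arm(motion=[[55,[0,0,0.96],[0,0,0]],[55,[0,0,0.96],[0,0,0]],[55,[0,0,0.96],[0,0,0]],[55,[0,0,0.96],[0,0,0]],[55,[0,0,0.96],[0,0,0]],[55,[0.849,-0.795,0],[0,0,0]],[55,[0.849,-0.795,0],[0,0,0]],[55,[0.849,-0.795,0],[0,0,0]],[55,[0.849,-0.795,0],[0,0,0]],[55,[0.849,-0.795,0],[0,0,0]],[55,[0.849,-0.795,0],[0,0,0]],[55,[0.849,-0.795,0],[0,0,0]],[55,[0.849,-0.795,0],[0,0,0]],[55,[0.849,-0.795,0],[0,0,0]],[55,[0.849,-0.795,0],[0,0,0]],[55,[0,0,-0.6],[0,0,0]],[55,[0,0,-0.4],[0,0,0]],[55,[0,0,0],[0,0,0]],[55,[0,0,0],[0,0,0]],[55,[0,0,0],[0,0,0]]])

```text
time_s: 13.32
ee_pos: [647.3, -18.6, 99.7]
ee_rot: [-180.0, -0.0, 95.7]
force: [-0.6, -0.0, -0.2]
gripper_width: 61.3
gripper_force: 15.0
```

move_arm(motion=[[55,[0,0,0],[0,0,0]],[55,[0,0,0],[0,0,0]],[55,[0,0,0],[0,0,0]]])

```text
time_s: 13.57
ee_pos: [648.0, -19.0, 100.3]
ee_rot: [179.9, 0.0, 95.6]
force: [0.8, -0.2, -0.6]
gripper_width: 61.1
gripper_force: 15.0
```

move_arm(motion=[[55,[0,0,-0.4],[0,0,0]],[55,[0,0,-0.4],[0,0,0]],[55,[0,0,-0.4],[0,0,0]],[55,[0,0,-0.4],[0,0,0]],[55,[0,0,-0.3],[0,0,0]],[55,[0,0,-0.2],[0,0,0]],[55,[0,0,-0.15],[0,0,0]],[55,[0,0,-0.08],[0,0,0]],[55,[0,0,0],[0,0,0]],[55,[0,0,0],[0,0,0]],[55,[0,0,0],[0,0,0]]])

```text
time_s: 14.48
ee_pos: [648.2, -19.3, 41.7]
ee_rot: [179.9, 0.0, 95.6]
force: [0.9, 0.5, -0.3]
gripper_width: 61.1
gripper_force: 15.0
```

move_arm(motion=[[91,[0,0,0],[0,0,0]],[91,[0,0,0],[0,0,0]],[91,[0,0,0],[0,0,0]],[91,[0,0,0],[0,0,0]],[91,[0,0,0.4],[0,0,0]],[91,[0,0,0.9],[0,0,0]],[91,[0,0,0.9],[0,0,0]],[91,[0,0,0.9],[0,0,0]],[91,[-0.627,-0.51,0],[0,0,1]],[91,[-0.627,-0.51,0],[0,0,1]],[91,[-0.627,-0.51,0],[0,0,1]],[91,[-0.627,-0.51,0],[0,0,1]],[91,[-0.627,-0.51,0],[0,0,1]],[91,[-0.627,-0.51,0],[0,0,1]],[91,[-0.627,-0.51,0],[0,0,1]],[91,[-0.627,-0.51,0],[0,0,1]],[91,[-0.627,-0.51,0],[0,0,1]],[91,[-0.627,-0.51,0],[0,0,1]],[91,[-0.627,-0.51,0],[0,0,1]],[91,[-0.627,-0.51,0],[0,0,1]]])

```text
time_s: 16.15
ee_pos: [459.2, -172.9, 119.6]
ee_rot: [180.0, 0.1, 143.8]
force: [0.5, -0.3, -0.5]
gripper_width: 91.0
gripper_force: 0.0
```

move_arm(motion=[[91,[0,0,0],[0,0,1]],[91,[0,0,0],[0,0,1]],[91,[0,0,0],[0,0,1]],[91,[0,0,0],[0,0,1]],[91,[0,0,0],[0,0,1]],[91,[0,0,0],[0,0,1]],[91,[0,0,0],[0,0,1]],[91,[0,0,0],[0,0,1]],[91,[0,0,0],[0,0,1]],[91,[0,0,0],[0,0,0.7]],[91,[0,0,0],[0,0,0]],[91,[0,0,0],[0,0,0]],[91,[0,0,0],[0,0,0]],[91,[0,0,0],[0,0,0]],[91,[0,0,0],[0,0,0]],[91,[0,0,0],[0,0,0]]])

```text
time_s: 17.48
ee_pos: [459.7, -172.3, 118.7]
ee_rot: [180.0, -0.0, -177.6]
force: [0.6, 0.1, 0.3]
gripper_width: 90.9
gripper_force: 0.0
```

Run:
```python
from h import *
ci=cam("wrist");s=state();w=grab_frame("wrist");cv2.imwrite("pics/w6.png",w);t=grab_frame("top");cv2.imwrite("pics/t6.png",t)
print(s["ee_pos"],s["ee_rot"],proj("wrist",(460,-172,29),ci),proj("wrist",(460,-172,47),ci),proj("wrist",(480,-172,47),ci))
u,v=proj("wrist",(460,-172,40),ci).astype(int);print(u,v)
a=cv2.resize(w[max(0,v-50):max(0,v-50)+100,u-50:u+50],(400,400),interpolation=cv2.INTER_CUBIC)
b=cv2.resize(t[150:210,220:280],(400,400),interpolation=cv2.INTER_CUBIC)
cv2.imwrite("pics/x6.png",np.hstack([a,b]))
```

```text
[ 459.69673884 -172.32105811  118.74361503] [ 1.79994644e+02 -3.06612277e-03 -1.77612693e+02] [252.63208413 198.77895982] [252.62108399 204.2026567 ] [251.78078218 223.65981987]
252 202
```

View pics/x6.png

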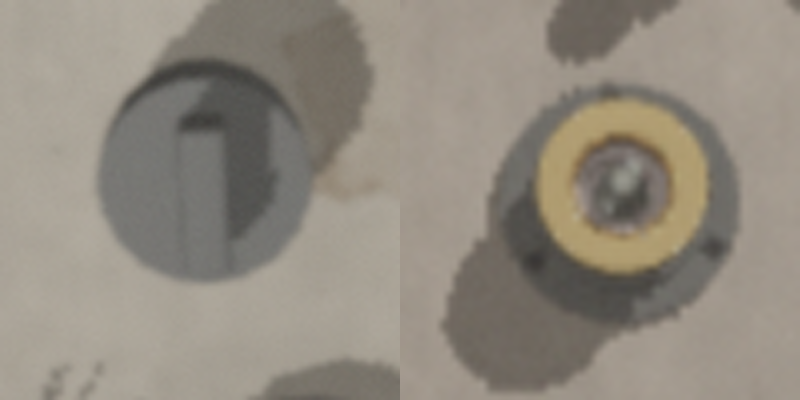

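Left crop: the cap disc is centred at (205,180), the wing running (202,130)–(207,270), about 2.7° off. Right crop: the tape sits centred round the post at (622,185) over the spacer.

move_arm(motion=[[60,[0,0.03,-0.8],[0,0,0.4]],[60,[0,0,-0.8],[0,0,0]],[60,[0,0,-0.7],[0,0,0]],[60,[0,0,-0.5],[0,0,0]],[60,[0,0,-0.4],[0,0,0]],[60,[0,0,-0.27],[0,0,0]],[60,[0,0,0],[0,0,0]],[60,[0,0,0],[0,0,0]],[60,[0,0,0],[0,0,0]],[5,[0,0,0],[0,0,0]],[5,[0,0,0],[0,0,0]],[5,[0,0,0],[0,0,0]],[5,[0,0,0],[0,0,0]],[5,[0,0,0],[0,0,0]],[5,[0,0,0],[0,0,0]],[5,[0,0,0],[0,0,0]]], grip_force=40)

```text
time_s: 18.92
ee_pos: [459.7, -171.6, 32.0]
ee_rot: [180.0, 0.0, -176.0]
force: [-0.1, 0.5, -0.3]
gripper_width: 16.2
gripper_force: 0.0
```

Run:
```python
from h import *
ci=cam("wrist");s=state();w=grab_frame("wrist");cv2.imwrite("pics/w7.png",w)
p=s["ee_pos"];print(p,s["ee_rot"],s["gripper_width"])
for z in (0,29):
  print([proj("wrist",(p[0]-28,p[1],z),ci).round(1)])
u,v=proj("wrist",(p[0]-28,p[1],29),ci).astype(int)
print(v-20,w[v-20:v+20,u-14:u+15:7].sum(-1).tolist())
```

```text
[ 459.72913981 -171.57410019   32.02598441] [ 1.79997193e+02  5.06946866e-03 -1.75994709e+02] 16.17043129279746
[array([254.6, 185.5])]
[array([254.9, 195.8])]
175 [[529, 426, 384, 375, 374], [525, 414, 391, 370, 378], [519, 401, 386, 375, 380], [489, 382, 381, 377, 377], [448, 389, 387, 376, 379], [428, 385, 380, 375, 382], [419, 384, 387, 373, 375], [402, 381, 379, 377, 379], [385, 382, 378, 377, 375], [383, 361, 362, 376, 381], [379, 307, 313, 370, 382], [362, 240, 244, 325, 382], [311, 205, 215, 266, 369], [243, 208, 210, 217, 343], [222, 198, 204, 208, 291], [201, 208, 194, 209, 242], [207, 200, 202, 216, 216], [205, 204, 205, 214, 210], [211, 217, 214, 206, 214], [203, 227, 235, 219, 214], [223, 242, 246, 235, 211], [244, 271, 263, 247, 221], [281, 267, 265, 264, 230], [318, 276, 269, 264, 251], [326, 266, 270, 276, 263], [302, 264, 268, 263, 264], [292, 274, 265, 270, 266], [272, 266, 267, 264, 255], [270, 269, 260, 265, 263], [267, 261, 270, 261, 264], [266, 266, 266, 260, 267], [262, 263, 260, 263, 261], [267, 240, 246, 265, 260], [267, 214, 209, 265, 266], [268, 202, 194, 258, 263], [256, 192, 188, 255, 254], [251, 194, 193, 256, 247], [225, 197, 199, 264, 210], [172, 187, 186, 254, 164], [140, 198, 192, 249, 112]]
```

move_arm(motion=[[5,[0,0,0],[0,0,0]],[5,[0,0,0],[0,0,0]],[5,[0,0,0],[0,0,0]],[5,[0,0,0],[0,0,0]]])

```text
time_s: 19.3
ee_pos: [459.7, -171.7, 32.0]
ee_rot: [-180.0, 0.0, -176.0]
force: [0.3, -1.2, 1.1]
gripper_width: 11.8
gripper_force: 40.0
```

move_arm(motion=[[5,[0,0,0.6],[0,0,0]],[5,[0,0,0.9],[0,0,0]],[5,[0,0,0.9],[0,0,0]],[5,[0,0,0.9],[0,0,0]],[5,[0,0,0.6],[0,0,0]],[5,[0.753,0.61,0],[0,0,-0.875]],[5,[0.753,0.61,0],[0,0,-0.875]],[5,[0.753,0.61,0],[0,0,-0.875]],[5,[0.753,0.61,0],[0,0,-0.875]],[5,[0.753,0.61,0],[0,0,-0.875]],[5,[0.753,0.61,0],[0,0,-0.875]],[5,[0.753,0.61,0],[0,0,-0.875]],[5,[0.753,0.61,0],[0,0,-0.875]],[5,[0.753,0.61,0],[0,0,-0.875]],[5,[0.753,0.61,0],[0,0,-0.875]],[5,[0,0,0],[0,0,0]],[5,[0,0,0],[0,0,0]],[5,[0,0,0],[0,0,0]],[5,[0,0,0],[0,0,0]],[5,[0,0,0],[0,0,0]]])

```text
time_s: 20.97
ee_pos: [647.1, -19.8, 129.5]
ee_rot: [-180.0, -0.0, 149.0]
force: [0.0, -1.1, -0.8]
gripper_width: 11.9
gripper_force: 40.0
```

move_arm(motion=[[5,[0,0,-0.4],[0,0,0]],[5,[0,0,-0.3],[0,0,0]],[5,[0,0,-0.2],[0,0,0]],[5,[0,0,0],[0,0,0]],[5,[0,0,0],[0,0,0]],[5,[0,0,0],[0,0,0]],[5,[0,0,0],[0,0,0]],[5,[0,0,0],[0,0,0]]])

```text
time_s: 21.63
ee_pos: [648.2, -19.0, 107.4]
ee_rot: [180.0, 0.0, 149.0]
force: [0.3, -0.3, -0.8]
gripper_width: 11.9
gripper_force: 40.0
```

Well centred. Lower gently to just above the pin.

move_arm(motion=[[5,[0,0,-0.1],[0,0,0]],[5,[0,0,-0.1],[0,0,0]],[5,[0,0,-0.1],[0,0,0]],[5,[0,0,-0.1],[0,0,0]],[5,[0,0,0],[0,0,0]],[5,[0,0,0],[0,0,0]],[5,[0,0,0],[0,0,0]]])

```text
time_s: 22.22
ee_pos: [648.0, -19.1, 97.0]
ee_rot: [180.0, 0.0, 149.0]
force: [0.1, -0.4, -1.7]
gripper_width: 11.6
gripper_force: 40.0
```

move_arm(motion=[[5,[0,0,-0.06],[0,0,0]],[5,[0,0,-0.06],[0,0,0]],[5,[0,0,-0.06],[0,0,0]],[5,[0,0,0],[0,0,0]],[5,[0,0,0],[0,0,0]]])

```text
time_s: 22.63
ee_pos: [647.9, -19.1, 92.3]
ee_rot: [-180.0, -0.0, 149.0]
force: [0.2, -0.1, -0.7]
gripper_width: 11.8
gripper_force: 40.0
```

move_arm(motion=[[5,[0,0,-0.04],[0,0,0]],[5,[0,0,-0.04],[0,0,0]],[5,[0,0,0],[0,0,0]],[5,[0,0,0],[0,0,0]]])

```text
time_s: 22.97
ee_pos: [647.9, -19.0, 90.4]
ee_rot: [180.0, -0.0, 149.0]
force: [0.2, -0.3, -1.6]
gripper_width: 11.8
gripper_force: 40.0
```

move_arm(motion=[[5,[0,0,-0.05],[0,0,0]],[5,[0,0,-0.05],[0,0,0]],[5,[0,0,-0.04],[0,0,0]],[5,[0,0,0],[0,0,0]],[5,[0,0,0],[0,0,0]]])

```text
time_s: 23.38
ee_pos: [648.0, -19.1, 87.0]
ee_rot: [180.0, 0.0, 149.0]
force: [0.3, 0.3, -0.5]
gripper_width: 11.9
gripper_force: 40.0
```

Slot is over the pin. Press against the spring in small steps.

move_arm(motion=[[5,[0,0,-0.05],[0,0,0]],[5,[0,0,-0.05],[0,0,0]],[5,[0,0,-0.04],[0,0,0]],[5,[0,0,0],[0,0,0]],[5,[0,0,0],[0,0,0]]])

```text
time_s: 23.8
ee_pos: [648.0, -19.1, 83.9]
ee_rot: [180.0, 0.0, 149.0]
force: [-1.1, 0.1, 5.1]
gripper_width: 11.8
gripper_force: 40.0
```

move_arm(motion=[[5,[0,0,-0.05],[0,0,0]],[5,[0,0,-0.05],[0,0,0]],[5,[0,0,-0.05],[0,0,0]],[5,[0,0,0],[0,0,0]],[5,[0,0,0],[0,0,0]]])

```text
time_s: 24.22
ee_pos: [648.1, -19.1, 80.7]
ee_rot: [180.0, 0.0, 149.0]
force: [-1.7, 0.5, 8.3]
gripper_width: 11.6
gripper_force: 40.0
```

move_arm(motion=[[5,[0,0,0],[0,0,-0.7]],[5,[0,0,0],[0,0,-0.7]],[5,[0,0,0],[0,0,-0.7]],[5,[0,0,0],[0,0,-0.7]],[5,[0,0,0],[0,0,-0.7]],[5,[0,0,0],[0,0,0]]])

```text
time_s: 24.72
ee_pos: [648.8, -19.4, 80.9]
ee_rot: [179.9, 0.1, 134.9]
force: [-1.6, -0.8, 8.1]
gripper_width: 11.6
gripper_force: 40.0
```

```bash
python3 -c "
from h import *
s=state();print(s['torque'],s['force'],s['ee_rot'],s['qpos'])"
```

```text
[-0.11111585  0.26727793  0.01242602] [-1.57678642 -0.80610827  8.14630585] [1.79918517e+02 1.24589855e-01 1.34927659e+02] [-2.71214278e+00  3.06167474e+01  8.98239985e+01 -2.75748207e-02
  5.94122926e+01 -4.76258894e+01]
```

Turning freely (14° with almost no torque, beyond the slot play). Finish the quarter turn.

move_arm(motion=[[5,[0,0,0],[0,0,-0.9]],[5,[0,0,0],[0,0,-0.9]],[5,[0,0,0],[0,0,-0.9]],[5,[0,0,0],[0,0,-0.9]],[5,[0,0,0],[0,0,-0.9]],[5,[0,0,0],[0,0,-0.9]],[5,[0,0,0],[0,0,-0.9]],[5,[0,0,0],[0,0,-0.9]],[5,[0,0,0],[0,0,-0.9]],[5,[0,0,0],[0,0,-0.9]],[5,[0,0,0],[0,0,-0.9]],[5,[0,0,0],[0,0,-0.9]],[5,[0,0,0],[0,0,-0.9]],[5,[0,0,0],[0,0,-0.9]],[5,[0,0,0],[0,0,-0.9]],[5,[0,0,0],[0,0,-0.9]],[5,[0,0,0],[0,0,-0.9]],[5,[0,0,0],[0,0,-0.9]],[5,[0,0,0],[0,0,-0.9]],[5,[0,0,0],[0,0,-0.9]]])

```text
time_s: 26.38
ee_pos: [648.9, -19.6, 81.0]
ee_rot: [179.8, -0.0, 62.9]
force: [-1.0, -1.4, 8.0]
gripper_width: 11.7
gripper_force: 40.0
```

move_arm(motion=[[5,[0,0,0],[0,0,-0.5]],[5,[0,0,0],[0,0,0]],[5,[0,0,0],[0,0,0]],[5,[0,0,0.05],[0,0,0]],[5,[0,0,0.05],[0,0,0]],[5,[0,0,0.06],[0,0,0]],[5,[0,0,0],[0,0,0]],[5,[0,0,0],[0,0,0]],[5,[0,0,0],[0,0,0]]])

```text
time_s: 27.13
ee_pos: [648.6, -19.5, 83.3]
ee_rot: [179.9, -0.0, 61.0]
force: [3.6, -2.1, -3.5]
gripper_width: 11.6
gripper_force: 40.0
```

The cap resists being raised, so it is locked. Relax, release and retreat.

move_arm(motion=[[5,[0,0,-0.05],[0,0,0]],[5,[0,0,0],[0,0,0]],[40,[0,0,0],[0,0,0]],[40,[0,0,0],[0,0,0]],[40,[0,0,0],[0,0,0]],[40,[0,0,0.1],[0,0,0]],[40,[0,0,0.5],[0,0,0]],[40,[0,0,0.9],[0,0,0]],[40,[0,0,0.9],[0,0,0]],[40,[-0.9,0,0.9],[0,0,0]],[40,[-0.9,0,0.9],[0,0,0]],[40,[-0.9,0,0],[0,0,0]],[40,[-0.9,0,0],[0,0,0]],[40,[-0.9,0,0],[0,0,0]],[40,[-0.9,0,0],[0,0,0]],[40,[0,0,0],[0,0,0]],[40,[0,0,0],[0,0,0]],[40,[0,0,0],[0,0,0]]])

```text
time_s: 28.63
ee_pos: [513.6, -19.0, 187.8]
ee_rot: [179.9, -0.0, 61.0]
force: [-0.1, -0.2, -0.1]
gripper_width: 40.2
gripper_force: 0.0
```

Run:
```python
from h import *
s=grab_frame("scene");t=grab_frame("top")
u,v=proj("scene",(648,-19,50)).astype(int);a=cv2.resize(s[v-40:v+40,u-40:u+40],(400,400),interpolation=cv2.INTER_CUBIC)
b=cv2.resize(t[150:230,215:295],(400,400),interpolation=cv2.INTER_CUBIC);cv2.imwrite("pics/x9.png",np.hstack([a,b]))
```

```text
(no output)
```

View pics/x9.png

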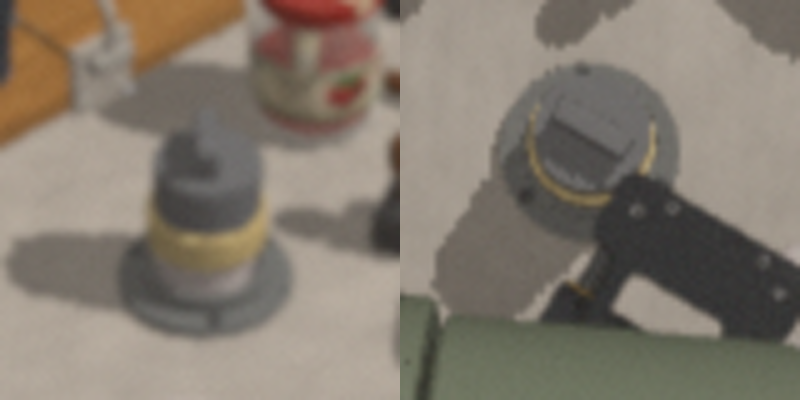

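The final view shows the full stack (spacer, yellow tape, cap at (210,185)) upright and clamped, and the gripper is clear.

```bash
python3 -c "
from h import *
print(job_done())"
```

```text
the job is handed in; nothing more can be done
None
```

The spindle is loaded with spacer, then tape, then cap. The cap dropped over the pin, was pressed down (about 8 N measured) and turned about 88°; it resisted lifting and stayed on after release. The job was handed in at about 29 s, with no verdict returned.

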